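# Load the filter carrier and set its index dial

### The arm

A 7-joint arm with a two-finger parallel gripper is mounted at the origin on the work surface. World frame = base frame: x ahead of the robot, y to its left, z up, the work surface at z = 0. Lengths are in mm, angles in degrees, forces in N, time in s.
With the tool pointing down it reaches from about 425 to 875 mm from the base axis. Payload 4.7 kg.
Tool frame: the origin (TCP) lies between the finger pads; the fingertips stand 14 mm ahead of it and the grasp point (between the pads) lies 5 mm behind it (r.tip_reach is the x of the fingertips in the tool frame, in mm); x points along the fingers, y is the direction in which the jaws open and shut, and the axes are right-handed (so a half turn about x gives the same grasp; the last joint's range is limited). The gripper opens to 85 mm and grips with 20 to 120 N. Pads are 22 mm wide; open, the fingers measure 114 mm over their backs; the gripper's body (76 mm by 85 mm) begins 54 mm behind the grasp point. The pads swing forward as they close: fully open they stand 13 mm farther back than shut.
Start: joints at [-66.4, 18.392, -4.016, 83.108, 1.295, 78.541, -3.26], TCP at [251.831, 599.253, 245.349] pointing down, gripper open.
Joint ranges: [-163.93, 163.93], [-17.29, 119.83], [-79.2, 71.16], [3.27, 140.29], [-89.18, 269.18], [5.43, 117.66], [-154.24, 154.24]. Speed limits (degrees/s): [147.25, 147.25, 180, 180, 180, 180, 180].

### API

Orientations are given as [roll, pitch, yaw] about the fixed x, y, z axes, in that order (R = Rz(yaw) Ry(pitch) Rx(roll)).
In Python, from plant import r, effector, status, optics, models gives the robot as it stands. Calls block until the motion is done:
- r.goto(position, orientation): joint-space move of the TCP to a pose.
- r.move_l(position, frame=None, rate=150): straight line of the TCP; frame=None keeps the orientation; rate is the mean speed in mm/s.
- r.movej(angles): joint-space move.
- effector.grip(opening, newtons=None): finger opening in mm; newtons is the grip in N (None keeps the last); returns when the fingers have stopped.
- r.pause(seconds).
- r.ik(position, orientation): joint angles nearest the present ones, or None.
- status.observe(): the state.
- optics.get_image(name): name is "scene" or "side" or "wrist"; returns (picture, depth): 400x640x3 uint8, red, green, blue; 400x640 float32, mm along the optical axis (not along the pixel's ray), 0 where there is no reading.
- optics.camera_model(name): a dict with "fov_y" (degrees; the focal length in pixels is half the picture's height over the tangent of half this angle, whatever the lens; pixels are square), "cx", "cy" (the principal point, pixels), "cam_to_world" (4x4, takes a point from camera to world coordinates). Camera axes: x right, y down, z forward; pixel columns grow to the right and rows downward; lengths in mm; the calibration is good to about 2 mm. The wrist camera is an equidistant fisheye: a pixel r from the principal point sees the ray r / f radians off the axis. A picture is of the moment at which its call begins: read the wrist's pose just before it. camera_model takes no time and is no camera call; for the wrist camera it gives the pose at the moment of the call.
A pose or a line that the arm cannot do raises r.MotionError and nothing moves.
- r.job_done(): hands the job in, once; it reports no verdict.
Trained networks look in the newest picture that a camera, given by its name, has taken for a name from the list of things; names that differ only in an ending like _2 or _b are one class to them, and where a whole thing is asked for, a point or a joint stands for the part that bears it (a point fixed in the world has none). Each returns a list of dicts, best first, with "confidence" (0 to 1); they miss things now and then, are a little off and sometimes report something else, mostly with a low value. They report only what shows in the picture. A call takes as long as a camera call. They do not tell look-alikes from the thing itself.
- models.masks_of(camera, query): "region" (400x640 bool, what is visible of it) and "uv" ([column, row] in pixels, amid what is visible of it).
- models.pinpoint(camera, query): "uv" ([column, row] in pixels: a listed point, or the origin of a listed thing).
The state is a dict: "time": time; "q": joint angles; "qd": joint speeds; "tau": joint torques, N m; "ee_pos": TCP position; "orientation": TCP orientation; "force": force on the tool from outside, world axes, zero at the start; "wrist_torque": the same for the moment, N m; "grip_width": finger opening in mm.
Only numpy, scipy, OpenCV 4.12 (cv2) and the standard library are available. Lean on these libraries where they do the work, as an engineer would, in place of code of your own. Each camera call takes 0.05 s, during which the arm holds its last target. There are 200 camera calls.

### The job

Take the amber and the green filter plate off their sloping stands and stand each upright, white strip up, fully down in the carrier slot with tags of its own colour, lowering it gently rather than dropping it. Then turn the carrier's dial so that its white pointer lines up with the yellow mark. Leave the plate in the middle slot, the lamp and the jar where they are.

Things in the scene. Friction and masses are not known exactly. Their poses are not given: they have to be found in the camera images.
- amber_filter: filter plate, black frame 120 wide (y) x 90 tall (z) x 10 mm thick (x), amber (orange) glass window, white strip along its top edge, about 150 g. Origin at the middle of its lower edge, z up the plate, x normal to it. Starts on either stand, leaning 0.61 rad, top edge 100 mm up, on the near left side (robot view); its upper 35 mm is clear of the stand. In the slot its faces may point either way
- green_filter: filter plate, black frame 120 wide (y) x 90 tall (z) x 10 mm thick (x), green glass window, white strip along its top edge, about 150 g. Origin at the middle of its lower edge, z up the plate, x normal to it. Starts on either stand, leaning 0.61 rad, top edge 100 mm up, on the near left side (robot view); its upper 35 mm is clear of the stand. In the slot its faces may point either way
- carrier: pale filter carrier, fixed, base 210 (x) x 176 mm (y), three parallel slots along its y, 60 mm apart: amber-tagged nearest the robot, grey-tagged in the middle (occupied), green-tagged farthest. The dial's housing, 100 x 100 x 60 mm high, centred 150 mm from the origin at its -y end. Origin under the middle of the base, z up
- slot_amber (a point): middle of the floor of the slot with amber tags at both ends, 12 mm above the table; x across the slot, y along it, z up. Slot 15 mm wide, 34 mm deep below a flared black lead-in (mouth about 28 mm wide, rim about 46 mm above this point), 140 mm long between its end blocks (60 mm above the table)
- slot_green (a point): middle of the floor of the slot with green tags at both ends, 12 mm above the table; x across the slot, y along it, z up. Slot 15 mm wide, 34 mm deep below a flared black lead-in (mouth about 28 mm wide, rim about 46 mm above this point), 140 mm long between its end blocks (60 mm above the table)
- dial (a joint): angle of the dial in rad, 0 to 2.5, growing clockwise seen from above. At 0 the white pointer points along the carrier's +x, at 1.57 along its -y; the yellow mark is at 1.6. Friction 0.04 N m holds it where it is left; no spring
- dial_grip (a point): on the dial's vertical axis, 91 mm above the table and 9 mm below the top of its black bar grip, which is 56 mm long, 14 mm wide and 30 mm tall, on a disc of radius 30 mm. The bar lies along the line of the pointer: this point turns with the dial and its x axis is the pointer's direction, z up
- stand1: fixed aluminium stand, pale base 100 x 124 mm; origin under the middle of the base, x horizontally down the slope, ahead and 20 to 43 degrees to the right of the robot. The plate leans on its two rails; the plate's lower edge rests on a ledge 20 mm beyond the origin, 28 mm above the table, behind a front lip 10 mm high: draw it out along the slope
- stand2: fixed aluminium stand, pale base 100 x 124 mm; origin under the middle of the base, x horizontally down the slope, ahead and 20 to 43 degrees to the right of the robot. The plate leans on its two rails; the plate's lower edge rests on a ledge 20 mm beyond the origin, 28 mm above the table, behind a front lip 10 mm high: draw it out along the slope
- blank_plate: steel-faced plate with black frame, 120 x 10 x 90 mm like the filters, standing loose in the middle slot; origin at the middle of its lower edge, z up; to be left alone
- lamp: standing source lamp, 125 mm tall, 50 mm black cap at the foot, white label; origin under its foot, z up; to be left alone
- jar: closed jar, 60 mm diameter, 85 mm tall; origin under its foot; to be left alone
Things that resemble listed ones, but are neither listed nor needed, are in the scene too. What is shaped like the green_filter but blue or pink is not meant.

How it is judged (in metres and radians):
On the way, in this order (a step that is already met when the one before it is completed fails the run):
1. both filters stand fully down in their own slots, released (x of amber_filter in the frame of slot_amber between -0.005 and 0.005 m and y of amber_filter in the frame of slot_amber between -0.02 and 0.02 m and z of amber_filter in the frame of slot_amber below 0.004 m and angle between each of amber_filter, green_filter's own z axis and vertical below 0.18 rad and angle between the x axis of each of amber_filter, green_filter and the x axis of carrier, either way round below 0.2 rad and x of green_filter in the frame of slot_green between -0.005 and 0.005 m and y of green_filter in the frame of slot_green between -0.02 and 0.02 m and z of green_filter in the frame of slot_green below 0.004 m and contact force between each of amber_filter, green_filter and the fingers below 0.1 N), for 0.2 s.
2. then the dial's pointer is at the yellow mark (value of joint dial between 1.48 and 1.72 rad), for 0.2 s.
At the end, for the whole second after the job is handed in: Each filter stands in the slot of its colour: lower edge within 4 mm of the slot floor, and within 5 mm across and 20 mm along the slot from its middle, upright within 0.18 rad and in line with the slot within 0.2 rad, released and at rest; the dial stands at 1.6 rad within 0.12 (all of step 1 and all of step 2 and linear speed of each of amber_filter, green_filter below 0.02 m/s and velocity of joint dial between -0.05 and 0.05 rad/s); the robot touches nothing.
It fails at once if a filter is let fall: it moves faster than 0.5 m/s while the fingers do not hold it (a drop of about 13 mm) ((linear speed of amber_filter above 0.5 m/s and contact force between amber_filter and the fingers below 0.1 N) or (linear speed of green_filter above 0.5 m/s and contact force between green_filter and the fingers below 0.1 N)).
It fails at once if the plate in the middle slot is pulled or knocked out of place (15 mm or 0.25 rad) (distance of blank_plate from where it was at the start of the episode above 0.015 m or angle between blank_plate's own z axis and vertical above 0.25 rad).
It fails at once if the lamp or the jar is moved by 20 mm or tipped (distance of any of lamp, jar from where it was at the start of the episode above 0.02 m or angle between any of lamp, jar's own z axis and vertical above 0.3 rad).
It also fails if it takes over 72 s, if anything falls off the work surface, if the arm or the gripper's body presses on something with over 40 N, if the wrist force passes 120 N, or if a joint passes its speed limit or range.

## Working session

There is one attempt and no reset: what is moved stays moved. The work goes in short steps, each a Python script; the robot and the scene stay as the last script left them, time stands still between calls to the robot, and variables do not carry over. Pictures are saved under pics/ and viewed, about 8 in all and at most 12, crops included, and the job is handed in when it is done.

```bash
ls; mkdir -p pics; python3 - <<'E'
from plant import r, effector, status, optics, models
import cv2,numpy as np
ims=[]
for c in ["scene","side"]:
    p,d=optics.get_image(c); np.savez(f"{c}0.npz",p=p,d=d)
    m=optics.camera_model(c); print(c,m["fov_y"],m["cx"],m["cy"],np.round(m["cam_to_world"],3).tolist())
    cv2.imwrite(f"pics/{c}0.png",cv2.cvtColor(p,cv2.COLOR_RGB2BGR))
    for q in ["amber_filter","green_filter","carrier","slot_amber","slot_green","dial_grip","stand1","blank_plate","lamp","jar"]:
        print(c,q,[(np.round(x["uv"]).tolist(),round(x["confidence"],2)) for x in models.pinpoint(c,q)])
print(status.observe()["time"])
E
```

```text
pics
scene 52.56855925504354 317.211814810977 202.69975056545113 [[-0.374, 0.563, -0.737, 1341.737], [0.927, 0.223, -0.301, 314.608], [-0.005, -0.796, -0.606, 743.938], [0.0, 0.0, 0.0, 1.0]]
scene amber_filter []
scene green_filter [([431.0, 195.0], 0.9), ([432.0, 294.0], 0.83), ([195.0, 264.0], 0.71), ([330.0, 237.0], 0.7), ([367.0, 195.0], 0.66)]
scene carrier [([248.0, 205.0], 0.94)]
scene slot_amber [([255.0, 189.0], 0.62)]
scene slot_green [([231.0, 214.0], 0.95)]
scene dial_grip [([201.0, 166.0], 0.89)]
scene stand1 [([334.0, 242.0], 0.8), ([427.0, 247.0], 0.67)]
scene blank_plate [([247.0, 202.0], 0.74)]
scene lamp [([334.0, 300.0], 0.97)]
scene jar [([249.0, 265.0], 0.75)]
side 54.894605581265566 318.7514139029808 194.88336137850857 [[0.994, -0.08, 0.076, 475.469], [-0.109, -0.625, 0.773, -686.667], [-0.015, -0.777, -0.63, 603.969], [0.0, 0.0, 0.0, 1.0]]
side amber_filter [([299.0, 139.0], 0.6)]
side green_filter [([236.0, 194.0], 0.93), ([464.0, 275.0], 0.72), ([352.0, 136.0], 0.67), ([341.0, 184.0], 0.6), ([220.0, 155.0], 0.6), ([399.0, 172.0], 0.49)]
side carrier [([328.0, 301.0], 0.7)]
side slot_amber [([288.0, 295.0], 0.73)]
side slot_green [([357.0, 295.0], 0.72)]
side dial_grip [([323.0, 351.0], 0.96)]
side stand1 [([295.0, 148.0], 0.9), ([328.0, 194.0], 0.66)]
side blank_plate [([328.0, 292.0], 0.72)]
side lamp [([398.0, 173.0], 0.88)]
side jar [([420.0, 235.0], 0.62)]
1.1
```

View pics/scene0.png

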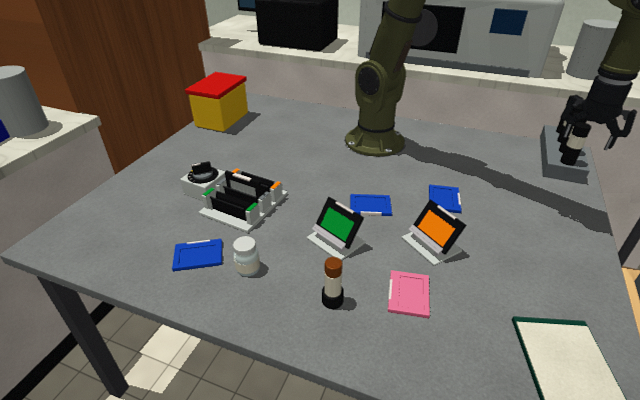

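View pics/side0.png

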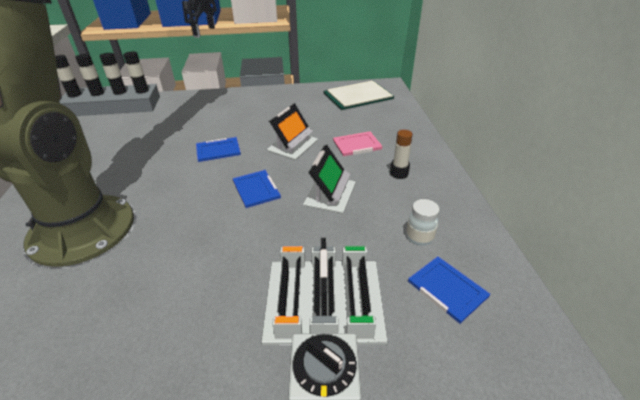

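Scene view: green plate on its stand at (338,223) and amber at (438,227). The look-alikes are flat plates on the table: blue at (371,204), (445,197) and (198,254), pink at (409,293). In the side view the carrier's amber tags are at (292,250) and (287,321), green at (355,249) and (361,321), and the dial is at (324,365) with its yellow mark at (324,391). Next I measure the glass, the tags and the dial.

```bash
cat > h.py <<'E'
import numpy as np,cv2
from plant import r, effector, status, optics, models
def deproj(cam,p,d):
    m=optics.camera_model(cam); f=200/np.tan(np.radians(m["fov_y"]/2))
    v,u=np.mgrid[0:400,0:640]
    P=np.stack([(u-m["cx"])/f*d,(v-m["cy"])/f*d,d,np.ones_like(d)],-1)@np.array(m["cam_to_world"]).T
    return P[...,:3]
def colmask(p,col):
    h=cv2.cvtColor(p,cv2.COLOR_RGB2HSV)
    lo,hi={"amber":((8,170,120),(20,255,255)),"green":((55,150,70),(80,255,255)),"yellow":((22,150,120),(32,255,255)),"white":((0,0,225),(180,30,255))}[col]
    return cv2.inRange(h,lo,hi)
E
python3 - <<'E'
from h import *
np.set_printoptions(precision=2,suppress=True)
for c in ["scene","side"]:
    z=np.load(f"{c}0.npz");p,d=z["p"],z["d"];P=deproj(c,p,d)
    tab=P[(d>0)&(abs(P[...,2])<15)&(P[...,0]>350)&(P[...,0]<800)&(abs(P[...,1])<300)]
    print(c,"table z",np.median(tab[:,2]),tab[:,2].std())
    for col in ["amber","green","yellow"]:
        n,l,s,ce=cv2.connectedComponentsWithStats(colmask(p,col))
        for i in range(1,n):
            if s[i,4]<10: continue
            k=(l==i)&(d>0)
            if k.sum()<8: continue
            Q=P[k]; ctr=np.median(Q,0)
            if ctr[0]<200 or ctr[0]>1000 or abs(ctr[1])>600: continue
            w,V=np.linalg.eigh(np.cov((Q-ctr).T)) if len(Q)>3 else (0,np.zeros((3,3)))
            print(c,col,ce[i],s[i,4],"mean",Q.mean(0),"mid",(Q.min(0)+Q.max(0))/2,"n",V[:,0],"sd",np.sqrt(abs(w)))
p=np.load("side0.npz")["p"]
a=cv2.resize(p[235:400,255:395],None,fx=4,fy=3.6,interpolation=cv2.INTER_CUBIC)
cv2.imwrite("pics/dial0.png",cv2.cvtColor(a,cv2.COLOR_RGB2BGR))
E
```

```text
scene table z 1.1158132987411022 4.028967205649325
scene amber [235.   170.44] 16 mean [ 455.1  -322.42   63.81] mid [ 477.8  -308.82   80.19] n [-0.23 -0.49  0.84] sd [ 2.21  4.74 22.89]
scene amber [274.8  184.89] 35 mean [ 474.34 -174.73   59.56] mid [ 475.84 -180.46   53.17] n [-0.07 -0.5   0.86] sd [ 2.16  7.12 11.33]
scene amber [435.86 227.68] 704 mean [498.77 298.2   62.34] mid [499.21 295.99  62.15] n [-0.66  0.49 -0.57] sd [ 1.74 16.11 26.55]
scene amber [332.57 262.8 ] 134 mean [771.58 115.78 125.35] mid [770.76 115.32 125.33] n [ 0.02 -0.01  1.  ] sd [1.11 7.92 8.52]
scene green [208.17 191.09] 35 mean [ 574.84 -340.52   60.07] mid [ 573.57 -347.37   53.64] n [-0.07 -0.4   0.91] sd [ 1.82  5.87 11.79]
scene green [251.09 206.56] 43 mean [ 591.57 -189.34   58.45] mid [ 576.75 -202.93   40.32] n [-0.1  -0.61  0.78] sd [ 2.29  8.51 15.31]
scene green [336.88 223.58] 625 mean [577.22  56.77  62.67] mid [577.43  54.99  62.43] n [ 0.75 -0.34  0.57] sd [ 1.62 16.08 26.36]
side table z 1.9441800590650473 4.671012074453756
side amber [291.46 126.04] 456 mean [497.57 297.54  64.08]
[... 287 characters left out ...]
08] n [0.01 0.1  0.99] sd [ 0.84  3.06 10.07]
side amber [286.59 318.97] 127 mean [ 455.14 -327.54   60.78] mid [ 455.03 -328.06   61.13] n [0.   0.06 1.  ] sd [ 1.03  3.22 10.3 ]
side green [330.   173.24] 474 mean [576.6   56.14  63.13] mid [577.71  56.36  62.76] n [ 0.75 -0.33  0.57] sd [ 0.93 16.16 27.08]
side green [354.5 248. ] 54 mean [ 590.98 -188.9    61.07] mid [ 591.14 -188.69   61.39] n [0.01 0.2  0.98] sd [0.74 2.5  9.97]
side green [361.03 318.61] 122 mean [ 573.8  -340.52   59.89] mid [ 573.83 -335.1    53.2 ] n [0.08 0.55 0.83] sd [1.76 5.36 9.94]
side yellow [323.39 390.23] 66 mean [ 500.41 -445.98   62.3 ] mid [ 500.07 -445.65   62.14] n [0.06 0.04 1.  ] sd [0.93 2.43 4.22]
```

View pics/dial0.png

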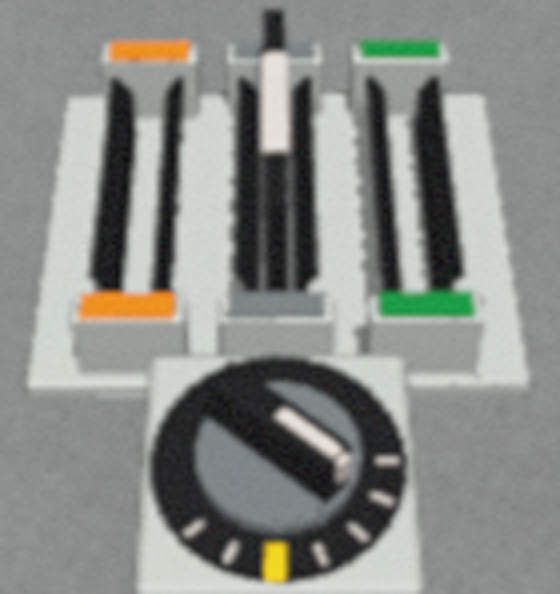

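The crop shows the pointer to the lower right, about 0.8 rad before the yellow mark. The outer slots are empty and the blank plate is in the middle. Next I refine the plate extents and dial angle, and check reachability.

```bash
cat >> h.py <<'E'
from scipy.spatial.transform import Rotation as Ro
T=0.61
S={"amber":(463.7,-251.4),"green":(582.4,-264.7)}; CY=np.radians(-6.4)
YAW={"amber":np.radians(-36.6),"green":np.radians(-24.1)}
C={"amber":np.array([498.2,297.9,63.2]),"green":np.array([576.9,56.4,62.9])} # glass face centre
def axes(col):
    a=YAW[col]; n=np.array([np.cos(a)*np.cos(T),np.sin(a)*np.cos(T),np.sin(T)])
    u=np.array([-np.sin(T)*np.cos(a),-np.sin(T)*np.sin(a),np.cos(T)]); return n,u,np.cross(u,n)
def rpy(x,y): return Ro.from_matrix(np.stack([x,y,np.cross(x,y)],1)).as_euler("xyz",degrees=True)
def down(a,s=1): return rpy(np.array([0,0,-1.]),s*np.array([np.cos(a),np.sin(a),0]))
E
python3 - <<'E'
from h import *
np.set_printoptions(precision=1,suppress=True)
for c in ["scene","side"]:
    z=np.load(f"{c}0.npz");p,d=z["p"],z["d"];P=deproj(c,p,d)
    for col in C:
        n,u,w=axes(col);Q=P-C[col]
        k=(d>0)&(abs(Q@n)<6)&(abs(Q@w)<75)&(abs(Q@u)<65)
        print(c,col,"u",np.percentile((Q@u)[k],[1,3,97,99]),"w",np.percentile((Q@w)[k],[1,3,97,99]))
        kg=k&(colmask(p,col)>0); print("  glass u",np.percentile((Q@u)[kg],[2,98]),"w",np.percentile((Q@w)[kg],[2,98]))
    D=np.array([506.3,-407.1]); k=(d>0)&(P[...,2]>88)&(P[...,2]<115)&(np.hypot(P[...,0]-D[0],P[...,1]-D[1])<45)
    q=P[k]; w,V=np.linalg.eigh(np.cov(q[:,:2].T)); 
    br=k&(p.min(2)>150); q2=P[br]
    print(c,"bar",k.sum(),q.mean(0),"ang",np.degrees(np.arctan2(V[1,1],V[0,1])),np.sqrt(w),"white",q2.mean(0),len(q2))
for col in C:
    n,u,w=axes(col)
    for s in (1,-1):
        o=rpy(-u,s*n); top=C[col]-5*n+45*u
        for off in (-7,60,120):
            q=r.ik(top+off*u,o); print(col,s,off,None if q is None else np.array(q))
        for h in (85,190):
            q=r.ik([*S[col],h],down(CY,s)); print(" slot",h,None if q is None else np.array(q))
E
```

```text
scene amber u [-64.5 -62.5  48.7  50.3] w [-59.1 -56.8  59.6  60.6]
  glass u [-27.6  25.8] w [-45.1  43.3]
scene green u [-64.1 -62.7  49.4  50.6] w [-58.5 -55.8  59.8  60.8]
  glass u [-27.   26.2] w [-44.9  43.6]
scene bar 111 [ 510.7 -404.1   96.9] ang 132.3634563889191 [ 4.4 16.7] white [ 514.1 -418.7  100.7] 8
side amber u [-64.  -62.7  49.3  51.2] w [-62.3 -60.8  55.1  58.6]
  glass u [-26.2  27.6] w [-45.6  45.4]
side green u [-64.5 -63.2  51.5  52.1] w [-61.9 -60.9  55.1  58.1]
  glass u [-26.1  26.6] w [-45.8  45.6]
side bar 515 [ 506.  -410.1   98.6] ang 133.09528658048524 [ 4.2 16.7] white [ 516.3 -418.2  101. ] 80
amber 1 -7 [ -65.3   17.    10.   112.3   38.2   58.9 -114.8]
amber 1 60 [ -67.8   12.8    8.2  109.9   36.3   66.6 -113.9]
amber 1 120 [ -70.1   10.1    6.6  106.8   34.8   73.5 -113.4]
 slot 85 [-31.2  22.7  66.9 112.7 -24.1  60.3  40.1]
 slot 190 [-15.5   6.2  44.1 106.1  -4.6  69.5  23.6]
amber -1 -7 [-54.7  17.   -1.9 111.9  41.6  60.9  62.8]
amber -1 60 [-56.7  13.   -4.2 109.5  38.8  68.1  64.2]
amber -1 120 [-58.7  10.4  -6.  106.4  36.8  74.7  65.1]
 slot 85 [ -27.5   19.8   61.5  112.6  -20.2   59.3 -143.2]
 slot 190 [ -30.3    8.2   61.   106.4   -7.7   69.7 -153.4]
green 1 -7 [-34.1   1.9   8.8 130.   49.9  34.3 -88.3]
green 1 60 [-37.4  -6.8   7.2 130.5  44.2  43.3 -83.8]
green 1 120 [-35.3 -13.4   0.8 129.5  39.2  51.1 -80.4]
 slot 85 [-16.4  32.2  51.   96.3 -27.2  64.8  35.8]
 slot 190 [-15.4  24.5  49.   90.4 -19.   73.9  30. ]
green -1 -7 [-36.1   1.8  10.8 130.1  49.8  34.2  91.7]
green -1 60 [-39.7  -7.    9.3 130.5  44.5  43.5  96. ]
green -1 120 [-43.3 -13.9   7.9 129.7  41.2  52.3  98. ]
 slot 85 [ -22.4   37.4   61.1   96.5  -35.1   67.6 -138.7]
 slot 190 [ -22.9   29.3   61.1   90.6  -26.3   75.8 -144.6]<stdin>:21: UserWarning: Gimbal lock detected. Setting third angle to zero since it is not possible to uniquely determine all angles.
```

```bash
cat >> h.py <<'E'
def pick(col,s):
    n,u,w=axes(col); o=rpy(-u,s*n); base=C[col]-5*n
    effector.grip(50,40)
    r.goto(base+132*u,o)
    r.move_l(base+32*u,rate=120)
    print("at",status.observe()["ee_pos"],status.observe()["force"])
    print("width",effector.grip(0,40),status.observe()["grip_width"],status.observe()["force"])
def look(names,tag):
    a=[cv2.cvtColor(optics.get_image(c)[0],cv2.COLOR_RGB2BGR) for c in names]
    cv2.imwrite(f"pics/{tag}.png",np.vstack(a) if len(a)>1 else a[0])
E
python3 - <<'E'
from h import *
p=np.array(status.observe()["ee_pos"])
r.move_l(p+[0,0,60],rate=200)
pick("amber",1)
p,d=optics.get_image("scene");p2,_=optics.get_image("wrist")
cv2.imwrite("pics/g1.png",cv2.cvtColor(np.hstack([cv2.resize(p[130:290,340:520],(440,391)),cv2.resize(p2,(360,391))]),cv2.COLOR_RGB2BGR))
print(status.observe()["time"],np.round(status.observe()["q"],1))
E
```

```text
at [480.18474679 312.18804244  87.11583103] [ 0.03753115 -0.20667626  0.04625515]
width False 9.76600038278635 [ 0.76682617 -1.62641906  4.63978827]
5.2083 [ -62.9   17.2    7.8  112.3   39.3   58.8 -115.4]
```

View pics/g1.png

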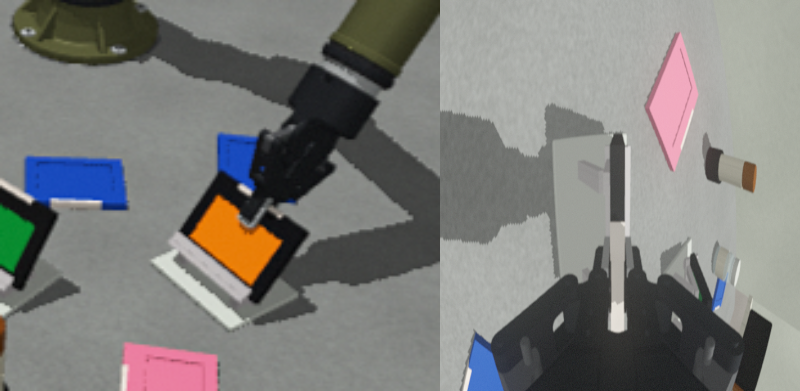

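The amber plate is gripped at the middle of its top edge (width 9.8 mm). Next I draw it out and carry it to above the slot.

```bash
cat >> h.py <<'E'
def carry(col,s):
    n,u,w=axes(col); p=np.array(status.observe()["ee_pos"])
    r.move_l(p+80*u,rate=120); print("out",status.observe()["force"],status.observe()["grip_width"])
    r.move_l(p+80*u+[0,0,70],rate=200)
    q0=np.array(status.observe()["q"]); hi=[*S[col],210]
    best=None
    for ss in (s,-s):
        q=r.ik(hi,down(CY,ss))
        if q is None: continue
        d=abs(np.array(q)-q0).max(); print(ss,np.round(q,1),d)
        if abs(q[6])<148 and (best is None or d<best[0]): best=(d,ss)
    r.goto(hi,down(CY,best[1])); print(status.observe()["grip_width"],status.observe()["ee_pos"],np.round(status.observe()["q"],1),status.observe()["time"])
E
python3 -W ignore - <<'E'
from h import *
carry("amber",1)
p,d=optics.get_image("side");p2,_=optics.get_image("scene")
np.savez("c1.npz",p=p,d=d)
cv2.imwrite("pics/c1.png",cv2.cvtColor(np.hstack([cv2.resize(p[150:350,220:420],(400,400)),cv2.resize(p2[60:260,130:330],(400,400))]),cv2.COLOR_RGB2BGR))
E
```

```text
out [ 0.40998108 -0.20262433 -1.82122287] 9.369848335093884
1 [-39.1   9.   71.  105.1  -8.9  72.2  28. ] 137.25486126515148
-1 [ -37.1    8.2   68.4  105.1   -8.    72.1 -152.8] 62.832289732691535
9.383481867110174 [ 464.07407647 -250.24577547  209.61401536] [-39.1   9.   70.9 105.1  -8.9  72.2  28. ] 8.6583
```

View pics/c1.png

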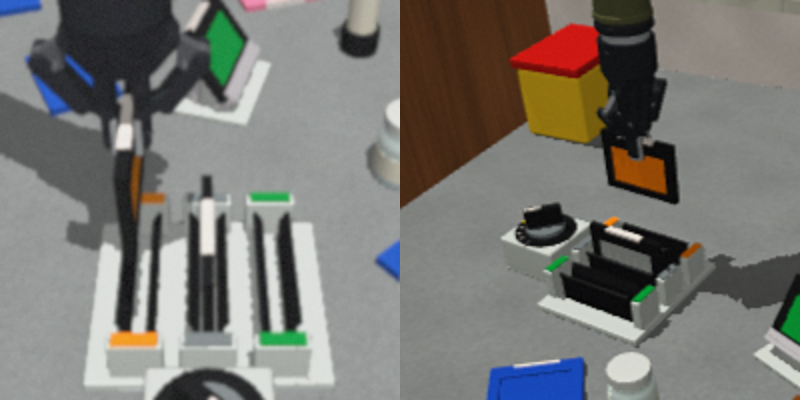

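Side and scene views: the amber plate hangs over the amber slot, with its lower edge maybe swung a little. I'll measure its in-plane tilt and height from depth.

```bash
cat >> h.py <<'E'
def measure(col,c="scene"):
    p,d=optics.get_image(c);P=deproj(c,p,d);t=np.array(status.observe()["ee_pos"])
    xa=np.array([np.cos(CY),np.sin(CY),0]);ya=np.array([-xa[1],xa[0],0])
    Q=P-t; k=(d>0)&(colmask(p,col)>0)&(abs(Q@xa)<40)&(np.linalg.norm(Q,axis=-1)<130)&(Q[...,2]<-12)
    l=cv2.connectedComponentsWithStats(k.astype(np.uint8));i=1+l[2][1:,4].argmax();k=l[1]==i
    q=Q[k&(d>0)]; A=np.stack([q@ya,q[:,2]],1).astype(np.float32)
    w,V=np.linalg.eigh(np.cov(q.T)); nn=V[:,0]
    print(c,len(q),"rect(y,z rel TCP)",cv2.minAreaRect(A),"normal",np.round(nn,3),"mean x,y,z",np.round([np.mean(q@xa),*A.mean(0)],1))
    # lower frame edge: plane points
    m=(d>0)&(abs((Q-q.mean(0))@nn)<7)&(abs(Q@ya)<75)&(Q[...,2]<-5)&(Q[...,2]>-110)
    B=np.stack([(Q@ya)[m],Q[...,2][m]],1)
    for a in range(-50,51,20):
        z=B[abs(B[:,0]-a)<8,1]; print("  y",a,"low",np.round(np.percentile(z,2),1) if len(z) else None)
E
python3 -W ignore - <<'E'
from h import *
measure("amber")
E
```

```text
scene 348 rect(y,z rel TCP) ((-1.300079345703125, -37.19126510620117), (91.5945053100586, 48.64802169799805), 0.8844653367996216) normal [ 0.994 -0.112 -0.002] mean x,y,z [  3.1  -0.4 -37.5]
  y -50 low -72.0
  y -30 low -70.5
  y -10 low -72.6
  y 10 low -71.8
  y 30 low -71.4
  y 50 low -71.9
```

```bash
cat >> h.py <<'E'
def insert(col):
    x,y=S[col]; o=status.observe()["orientation"]; f0=np.array(status.observe()["force"])
    for z,v in ((135,120),(100,60),(91,40)):
        r.move_l([x,y,z],rate=v); f=np.array(status.observe()["force"])-f0; print(z,np.round(f,1))
        if np.linalg.norm(f)>15: return print("STOP high force")
    while z>81.5:
        z-=1; r.move_l([x,y,z],rate=25); f=np.array(status.observe()["force"])-f0
        if f[2]>6 or np.linalg.norm(f)>12: break
    print("contact z",z,status.observe()["ee_pos"],np.round(f,1),status.observe()["grip_width"],status.observe()["time"])
def release():
    p=np.array(status.observe()["ee_pos"])
    effector.grip(14); effector.grip(36); r.move_l(p+[0,0,110],rate=150); print(status.observe()["time"],status.observe()["force"])
E
python3 -W ignore - <<'E'
from h import *
insert("amber")
E
```

```text
135 [0.1 0.2 1.2]
100 [-0.1 -0.3  0.4]
91 [1.  1.  0.9]
contact z 85 [ 464.00798724 -251.60979922   85.73360751] [-0.6  1.8  6.9] 9.542331656121412 12.1917
```

```bash
python3 -W ignore - <<'E'
from h import *
release()
# check amber plate in slot
for c in ["scene","side"]:
    p,d=optics.get_image(c);P=deproj(c,p,d)
    xa=np.array([np.cos(CY),np.sin(CY),0]);ya=np.array([-xa[1],xa[0],0]);Q=P-[*S["amber"],12]
    k=(d>0)&(abs(Q@xa)<20)&(abs(Q@ya)<64)&(Q[...,2]>70)&(Q[...,2]<110)
    print(c,k.sum(),"top z",np.percentile(Q[...,2][k],[50,90,98]),"x",np.median((Q@xa)[k]),"y",np.percentile((Q@ya)[k],[2,98]))
n,u,w=axes("green"); q0=np.array(status.observe()["q"])
for s in (1,-1): print(s,[np.round(r.ik(C["green"]-5*n+o*u,rpy(-u,s*n)),0) for o in (132,32)])
pick("green",-1); print(np.round(status.observe()["q"],1),status.observe()["time"])
p,d=optics.get_image("scene");p2,_=optics.get_image("side")
cv2.imwrite("pics/g2.png",cv2.cvtColor(np.hstack([cv2.resize(p[120:280,170:370],(400,320)),cv2.resize(p2[100:340,230:430],(400,320))]),cv2.COLOR_RGB2BGR))
E
```

```text
13.65 [-0.81307824 -0.66360088 -0.80477018]
scene 274 top z [83.42694953 91.30660831 92.50662642] x 4.646257052160065 y [-56.96209939  60.67120386]
side 452 top z [90.56378353 91.97452634 92.63194159] x 1.243303997121771 y [-61.1387265   56.04889279]
1 [array([-39., -10.,   6., 130.,  42.,  47., -83.]), array([-69.,   2.,  45., 131.,  49.,  32., -87.])]
-1 [array([-74., -15.,  38., 131.,  51.,  53.,  91.]), array([-80.,   3.,  57., 131.,  48.,  32.,  94.])]
at [556.64556374  65.28492399  86.56953942] [-0.20537747  0.19178015  0.36970353]
width False 9.7801137218653 [ 0.04688784 -0.70321582  6.14873823]
[-71.5   2.4  47.8 130.9  48.6  32.1  93.2] 16.7667
```

View pics/g2.png

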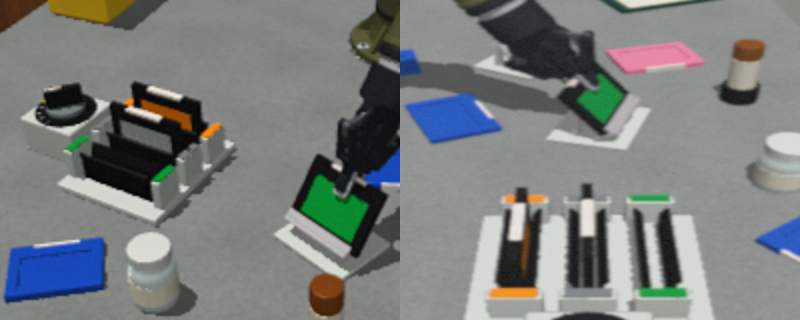

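The amber plate is seated in its slot (top about 90.6 mm above the slot floor). The green plate is gripped at the middle of its top edge; next I carry and measure it.

```bash
python3 -W ignore - <<'E'
from h import *
carry("green",-1); measure("green")
E
```

```text
out [-0.23004238 -0.24060891 -1.57729555] 9.16347734931316
-1 [ -22.9   28.1   61.1   89.2  -25.    77.6 -145.5] 244.17282191531373
1 [-18.2  24.9  53.3  89.1 -20.3  76.3  31. ] 67.65329799495393
9.380484594998551 [ 582.45092772 -262.5810206   208.98868839] [-18.3  24.9  53.2  89.2 -20.3  76.3  31. ] 19.5333
scene 364 rect(y,z rel TCP) ((1.5110435485839844, -37.31742858886719), (90.50920867919922, 50.330318450927734), 0.116691954433918) normal [ 0.994 -0.11  -0.007] mean x,y,z [  2.2   3.1 -37.1]
  y -50 low -70.7
  y -30 low -71.4
  y -10 low -71.3
  y 10 low -71.7
  y 30 low -70.7
  y 50 low -72.9
```

```bash
python3 -W ignore - <<'E'
from h import *
insert("green")
if status.observe()["ee_pos"][2]<87.5:
    release()
    for c in ["scene","side"]:
        p,d=optics.get_image(c);P=deproj(c,p,d)
        xa=np.array([np.cos(CY),np.sin(CY),0]);ya=np.array([-xa[1],xa[0],0])
        for col in S:
            Q=P-[*S[col],12]; k=(d>0)&(abs(Q@xa)<20)&(abs(Q@ya)<64)&(Q[...,2]>70)&(Q[...,2]<110)
            print(c,col,k.sum(),"top z",np.percentile(Q[...,2][k],[50,90,98]),"y",np.percentile((Q@ya)[k],[2,98]))
        np.savez(f"{c}1.npz",p=p,d=d)
    # dial: bar top points
    D=np.array([506.3,-407.1])
    for s in (1,-1):
      for a in (-47,-98): 
        for z in (87,200): print(s,a,z,np.round(r.ik([*D,z],down(np.radians(a+90),s)),0))
    z=np.load("side1.npz");z2=np.load("scene1.npz")
    cv2.imwrite("pics/d2.png",cv2.cvtColor(np.hstack([cv2.resize(z["p"][220:400,240:420],(400,400)),cv2.resize(z2["p"][120:240,160:300],(400,400))]),cv2.COLOR_RGB2BGR))
E
```

```text
135 [ 0.8 -0.1  0.1]
100 [ 0.6 -0.3  0.1]
91 [ 0.  -0.2 -0.5]
contact z 84 [ 582.59701511 -264.8209531    85.04517111] [-1.5  1.4  7.8] 9.366011346191542 23.2167
24.675 [-0.14586003 -0.1634237  -0.62809055]
scene amber 266 top z [84.56416023 91.51003762 92.2089853 ] y [-58.21568601  60.47302763]
scene green 293 top z [84.78151768 91.17852887 92.22160961] y [-53.97115055  63.01746591]
side amber 452 top z [90.57537714 91.91433833 92.72364706] y [-61.5538313   55.16020023]
side green 449 top z [90.63809211 91.98599697 92.81145596] y [-57.64210603  59.46836905]
1 -47 87 [  5.  30.  41.  94. -21.  64.  95.]
1 -47 200 [  3.  24.  45.  88. -17.  75.  92.]
1 -98 87 [ -1.  33.  50.  95. -28.  65.  49.]
1 -98 200 [ -4.  27.  54.  88. -23.  76.  45.]
-1 -47 87 [-12.  46.  71.  95. -45.  73. -69.]
-1 -47 200 [ -8.  30.  61.  88. -27.  77. -81.]
-1 -98 87 [  -7.   39.   61.   95.  -36.   68. -126.]
-1 -98 200 [  -8.   30.   61.   88.  -27.   77. -132.]
```

View pics/d2.png

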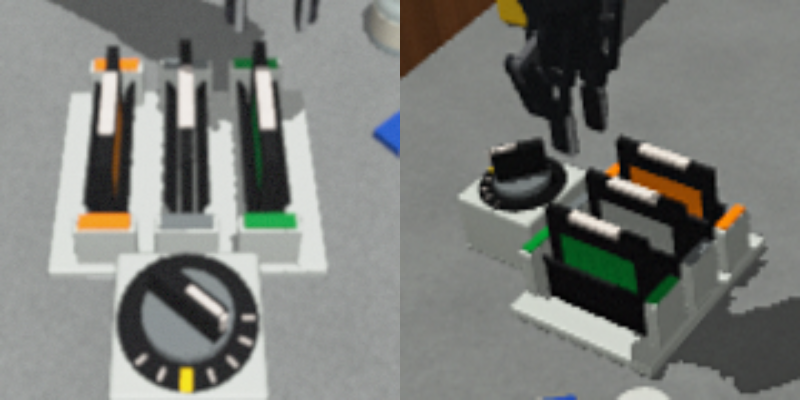

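Both filters are seated and upright in their own slots. Next, the dial.

```bash
python3 -W ignore - <<'E'
from h import *
D=[506.3,-407.1]; o=lambda a:down(np.radians(a+90),1)
effector.grip(42,25)
r.goto([*D,200],o(-47)); r.move_l([*D,89],rate=120); print(status.observe()["force"])
effector.grip(0,25); print(status.observe()["grip_width"],status.observe()["force"],status.observe()["wrist_torque"])
for a in np.linspace(-47,-98,8)[1:]:
    r.goto([*D,89],o(a)); f=status.observe(); print(round(a),np.round(f["force"],1),np.round(f["wrist_torque"],2))
r.pause(0.2); effector.grip(42); r.move_l([*D,210],rate=150)
print(status.observe()["time"],status.observe()["orientation"])
r.goto([450,-60,300],o(-98))
for c in ["scene","side"]:
    p,d=optics.get_image(c);P=deproj(c,p,d)
    k=(d>0)&(P[...,2]>88)&(P[...,2]<115)&(np.hypot(P[...,0]-D[0],P[...,1]-D[1])<45)
    q=P[k]; w,V=np.linalg.eigh(np.cov(q[:,:2].T)); q2=P[k&(p.min(2)>150)]
    a=np.degrees(np.arctan2(V[1,1],V[0,1])); print(c,"bar",a,"dial rad",np.radians(-6.4-a),np.radians(-6.4-a+180),"white",q2.mean(0),len(q2))
    for col in S:
        xa=np.array([np.cos(CY),np.sin(CY),0]);ya=np.array([-xa[1],xa[0],0])
        Q=P-[*S[col],12]; k=(d>0)&(abs(Q@xa)<20)&(abs(Q@ya)<64)&(Q[...,2]>70)&(Q[...,2]<110)
        print(c,col,k.sum(),"top z",np.percentile(Q[...,2][k],[50,90,98]),"y",np.percentile((Q@ya)[k],[2,98]))
    np.savez(f"{c}2.npz",p=p,d=d)
z=np.load("side2.npz");z2=np.load("scene2.npz")
cv2.imwrite("pics/e.png",cv2.cvtColor(np.hstack([cv2.resize(z["p"][220:400,240:420],(400,400)),cv2.resize(z2["p"],(400,400))]),cv2.COLOR_RGB2BGR))
E
```

```text
[-0.43547559 -0.14250831 -0.80419918]
13.422359296017751 [-1.63451682 -0.19031256  4.12943013] [-0.09010656  0.29396772 -0.01290206]
-54 [-1.7  0.7  4.7] [-0.06  0.31 -0.04]
-62 [-0.8 -0.2  5.6] [-0.06  0.34 -0.01]
-69 [-1.7  0.1  5.3] [-0.03  0.37 -0.03]
-76 [-2.5 -0.8  4.5] [-0.06  0.37 -0.06]
-83 [-1.3 -1.1  4.3] [-0.12  0.35 -0.03]
-91 [-2.1 -0.8  4.9] [-0.07  0.35 -0.04]
-98 [-1.6 -0.4  5.9] [-0.11  0.34 -0.01]
30.725 [-122.88156904   89.90296476  139.12625946]
scene bar 82.70648540408276 dial rad -1.5552015551815142 1.5863910984082792 white [ 502.91335128 -426.84682413   99.95189345] 6
scene amber 267 top z [84.21585793 91.39461665 92.24738508] y [-57.32848851  60.29153889]
scene green 297 top z [84.64966173 91.24029097 92.20226852] y [-52.73072875  62.79591748]
side bar 82.60433523802445 dial rad -1.5534186984523377 1.5881739551374556 white [ 503.38794301 -424.17456088  100.6064263 ] 90
side amber 455 top z [90.70989876 92.03981217 92.7407471 ] y [-61.23391126  56.18373844]
side green 452 top z [90.64910335 92.05506616 92.66114962] y [-57.42086402  59.86497422]
```

View pics/e.png

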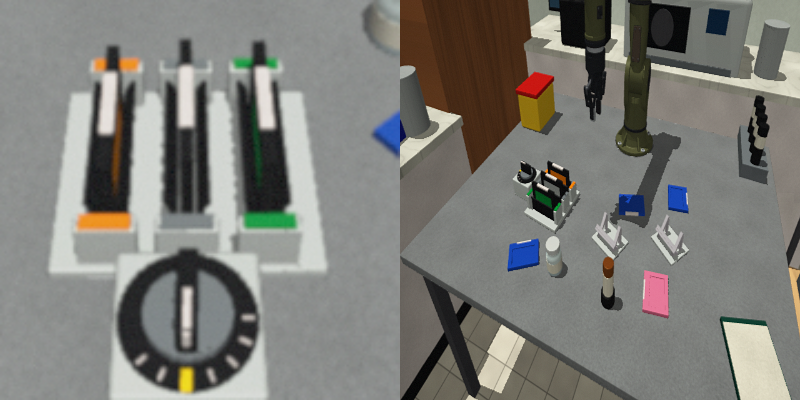

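The picture shows the pointer on the yellow mark (1.59 rad), both plates seated, the jar, lamp and blank plate where they were, and the robot clear.

```bash
python3 -c "
from plant import r,status
r.pause(0.5);print(status.observe()['time']);r.job_done()"
```

```text
32.6833
the job is handed in; nothing more can be done
```

I put the amber and green filters in the slots of their own colour and turned the dial to the yellow mark. The job was handed in at 32.7 s of the 72 s allowed; the system reports no verdict.

- **Filters:** I drew each plate out along its slope and lowered it to light contact with the slot floor (7–8 N), then released it. Depth puts both top edges about 90.6–92 mm above the slot floor, against 90 mm for a fully seated plate. Along the slot they are within about 5 mm of the middle.
- **Plate tilt:** I did not measure the tilt again after release. In the last pictures both plates stand upright in line with the slot, white strip up.
- **Dial:** I turned it from about 0.71 rad. Both cameras now read about 1.59 rad, and the pointer is on the mark in the picture.
- **Left alone:** the blank plate, lamp and jar look unmoved in the last pictures. The arm is parked clear of everything.
- **Disagreements:** on the first pictures the `amber_filter` network missed the plate in one view and gave low confidence in the other. The `green_filter` network also reported the blue plates. I located the plates and slot tags by colour and depth instead. No final check failed.

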